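# Fit the cam lever and clamp the dotted panel

### The arm

A 7-joint arm with a two-finger parallel gripper is mounted at the origin on the work surface. World frame = base frame: x ahead of the robot, y to its left, z up, the work surface at z = 0. Lengths are in m, angles in rad, forces in N, time in s.
With the tool pointing down it reaches from about 0.4 to 0.85 m from the base axis. Payload 4.5 kg.
Tool frame: the origin (TCP) lies on the mounting face of the last link; the fingertips stand 166 mm ahead of it and the grasp point (between the pads) lies 147 mm ahead of it; z points along the fingers, y is the line along which they close (so a half turn about z gives the same grasp; the last joint's range is limited). The gripper opens to 88 mm and grips with 3 to 60 N. Pads are 18 mm wide; open, the fingers measure 123 mm over their backs; the gripper's body (75 mm by 187 mm) begins 45 mm behind the grasp point.
Start: joints at [1.26, 0.689, -0.195, 1.565, 0.157, 0.902, -0.215], TCP at [0.211, -0.588, 0.405] pointing down, gripper open.
Joint ranges: [-3.01, 3.01], [-0.46, 2.08], [-1.47, 1.51], [0.13, 2.56], [-1, 4.14], [0.04, 2.09], [-2.66, 2.66]. Speed limits (rad/s): [2.57, 2.57, 3.14, 3.14, 3.14, 3.14, 3.14].

### API

Orientations are given as a unit quaternion [x, y, z, w].
In Python, from plant import r, snapshot gives the robot as it stands. The module is installed in compiled form; this text tells all that it offers.
- The arm moves only by the tool move_arm, never from a script. Its argument "rows" is a list of rows, each a list of 5 numbers: the shift along the tool's x, y, z in m, then the turn about the tool's z in rad, then the finger opening in m, from 0 to 0.0881. In form: [[dx, dy, dz, spin, claw], ...]. A call has 1 to 10 rows; each row shifts and turns the commanded pose from where the row before left it, along the tool's axes as they then stand; what a row does not reach is not made up. A row lasts 1/12 s, in which the tool goes at most 41.7 mm and 7.16 degrees, less where a joint would pass 70% of its speed; a pose out of reach is approached as far as the arm can. A call with a gripper value outside its range is refused whole. The fingers move at their own pace and stop on an object; "newtons" is the grip in N (left out, the last holds). Time passes only in rows, so rows that do not move let the fingers close. It gives the time, the measured TCP pose, the force, the opening and the grip force at its end, in the units of the state.
- r.get_state(): the state, without advancing time (a new reading comes with each control period).
- snapshot(name): name is "scene" or "top" or "wrist"; returns a dict with "color" (420x560x3 uint8, red, green, blue), "depth" (420x560 float32, m along the optical axis (not along the pixel's ray), 0 where there is no reading), "mtx" (3x3 intrinsics, pixels), "eye" and "orientation" of the camera in the world. Camera axes: x right, y up, looking along -z (the intrinsics and any distortion apply to the point x, -y, -z); pixel columns grow to the right and rows downward; lengths in m; the calibration is good to about 2 mm. A picture is of the moment at which its call begins.
- r.finish_job(): hands the job in; it is judged then, once.
The state is a dict: "clock": time; "q": joint angles; "qd": joint speeds; "joint_torque": joint torques, N m; "tool_pos": TCP position; "eef_rot": TCP orientation; "contact_force": force on the tool from outside, world axes, zero at the start; "moment": the same for the moment, N m; "opening": opening from 0.0 (shut) to 1.0 (fully open); "finger_force": force on a finger pad.
Only numpy, scipy, OpenCV 4.12 (cv2) and the standard library are available. Lean on these libraries where they do the work, as an engineer would, in place of code of your own. Each camera call takes 0.05 s, during which the arm holds its last target. There are 200 camera calls.

### The job

The clamp on the painting board has lost its lever. Fit the loose lever fully down onto the flatted spindle, with the flat of its bore matched to the flat of the spindle, then swing it counter-clockwise (seen from above) to the stop so that the jaw closes on the dotted panel, and let go. The dots are still wet: nothing may touch the panel but the jaw, and leave the jars and the brush pot where they stand.

Things in the scene. Friction and masses are not known exactly. Their poses are not given: they have to be found in the camera images.
- lever: Loose aluminium lever, 0.2 to 0.4 kg, lying right way up on the table. Origin: on the bore's axis at the underside; z up, x along the arm to the red grip. Hub 44 mm high, 58 mm long along x, with parallel faces 46 mm apart across y (good to grip). Arm: bar 24 mm wide, 16 mm high, reaching x = 132 mm, flush with the underside.
- lever_bore_top (a point): Point on the axis of the lever's bore, at the top of the hub, 44 mm above the underside; axes as the lever's. The D-shaped bore goes right through: 32.4 mm in diameter, its flat on the -x side (opposite to the arm), 7 mm from the axis.
- lever_post (a point): Point on the axis of the lever's upright red round grip (26 mm in diameter, from 16 to 62 mm above the lever's underside), 115 mm from the bore's axis along the lever's x and 40 mm above the underside.
- spindle_seat (a point): Point on the upright spindle's axis, on the brass collar (54 mm in diameter, top 50.5 mm above the table) on which the lever's underside must rest. Its z is up; its x (red mark on the collar) turns with the spindle and is where the lever's arm must point: lever x equal to this x. It does not fit the other way round. Play when fitted: up to 0.2 rad either way, 1 mm sideways.
- spindle_tip (a point): Centre of the steel spindle's upper end, 40 mm above spindle_seat, same axes. The spindle is D-shaped: 30 mm in diameter, its flat 6 mm from the axis and facing this -x; the last 3 mm taper in by 2 mm.
- spindle (a joint): Angle of the spindle, rad: 0 fully open, grows counter-clockwise seen from above, 1.5 at the stop, where its cam has pushed the jaw against the panel. It starts between 0 and 0.5. Stiff (friction about 0.25 N m): it stays where it is left. With the play in the bore the lever runs up to 0.2 rad ahead of the spindle while turning it.
- board: Fixed plywood clamping board, 20 mm thick, lying on the table. Origin on the table under the spindle's axis, z up; it reaches from x = -110 to 110 mm and y = -60 to 330 mm. At spindle = a the spindle's x points at (a - 2.32) rad from the board's x. Jaw (190 mm along x) and fence stand on the +y side, no higher than 56 mm above the table.
- panel: Cream panel with wet green, violet and blue dots, 190 mm (x) by 210 mm (y) by 18 mm, fixed on the board between jaw and fence; its top is 38 mm above the table. Origin: centre of its underside, 200 mm from the spindle along the board's y.
- jar_green: Closed green paint jar, 66 mm in diameter, 70 mm high; a bystander. Origin: centre of its underside.
- jar_violet: Closed violet paint jar, 66 mm in diameter, 70 mm high; a bystander. Origin: centre of its underside.
- brush_pot: White pot, 80 mm in diameter, 100 mm high, with brushes up to 210 mm high; a bystander. Origin: centre of its underside.
Not all that is in view belongs to the job. Several things look just like the lever: the one meant starts farthest to the robot's right.

How it is judged:
By the outcome, as a careful person would: the job done as asked, in the order asked, and still so for the second after the job is handed in, with the robot touching nothing.
It also fails if it takes over 64 s, if anything falls off the work surface, if the arm or the gripper's body presses on something with over 40 N, if the wrist force passes 120 N, or if a joint passes its speed limit or range.

## Working session

There is one attempt and no reset: what is moved stays moved. The work goes in short steps, Python scripts to look and compute and a tool call to move; the robot and the scene stay as the last step left them, time stands still between calls to the robot, and variables do not carry over. Pictures are saved under pics/ and viewed, at most 10 in all, crops included, and the job is handed in when it is done.

Besides the shell and the picture viewer there is one more tool, called after "Emit:" as name(argument=value, ...) on one line, values as JSON. move_arm: Moves the arm, as the interface text tells. Its arguments: {"type":"object","properties":{"rows":{"type":"array"},"newtons":{"type":"number"}},"required":["rows"]}

```bash
mkdir -p pics
cat > h.py <<'E'
import numpy as np, cv2, pickle
from plant import r, snapshot
from scipy.spatial.transform import Rotation as R
def save(n,s):
    cv2.imwrite(f'pics/{n}.png',cv2.cvtColor(s['color'],cv2.COLOR_RGB2BGR)); pickle.dump(s,open(f'pics/{n}.pkl','wb'))
def load(n): return pickle.load(open(f'pics/{n}.pkl','rb'))
def rot(s):
    o=np.array(s['orientation']); return o if o.shape==(3,3) else R.from_quat(o).as_matrix()
def ray(s,u,v):
    K=np.array(s['mtx']); d=np.linalg.inv(K)@np.array([u,v,1.]); return rot(s)@np.array([d[0],-d[1],-d[2]])
def onz(s,u,v,z):
    d=ray(s,u,v); e=np.array(s['eye']); return e+d*(z-e[2])/d[2]
def cloud(s):
    K=np.array(s['mtx']); v,u=np.mgrid[:420,:560]; d=s['depth']
    p=np.stack([(u-K[0,2])/K[0,0]*d,-(v-K[1,2])/K[1,1]*d,-d],-1); return p@rot(s).T+np.array(s['eye'])
E
python3 - <<'E'
from h import *
for n in ['scene','top']:
    s=snapshot(n); save(n+'0',s); print(n,s['eye'],s['orientation'],s['mtx'],[k for k in s])
print(r.get_state())
E
```

```text
scene [1.3338317  0.12684842 0.6110782 ] [0.29172604 0.37578572 0.68435762 0.55257186] [[472.76268297   0.         282.54768291]
 [  0.         472.76268297 209.00806821]
 [  0.           0.           1.        ]] ['color', 'depth', 'mtx', 'eye', 'orientation']
top [ 0.42685821 -0.035074    1.0425284 ] [-0.05372018  0.06270279  0.71344399 -0.69583057] [[471.74509295   0.         276.20808229]
 [  0.         471.74509295 204.77621534]
 [  0.           0.           1.        ]] ['color', 'depth', 'mtx', 'eye', 'orientation']
{'clock': 0.1, 'q': array([ 1.25980645,  0.68988687, -0.19452664,  1.56621073,  0.15730531,
        0.90249017, -0.21509999]), 'qd': array([-0.00098969, -0.00115897, -0.00107847, -0.00415078, -0.00016694,
       -0.00064958,  0.00194739]), 'joint_torque': array([-2.63219983e-03, -5.28495204e+01, -1.27194431e+00, -1.53834754e+01,
       -5.27228834e-02,  1.98090740e-03,  6.09800713e-05]), 'tool_pos': array([ 0.21113379, -0.5879565 ,  0.40400625]), 'eef_rot': array([ 9.85169488e-01,  1.71582157e-01, -1.94325125e-04, -7.77941834e-04]), 'contact_force': array([-0.6593207 ,  0.85203559,  0.07451966]), 'moment': array([-0.00856492,  0.00593496,  0.02138772]), 'finger_force': 0.0, 'opening': 1.0013823883190411}
```

View pics/top0.png

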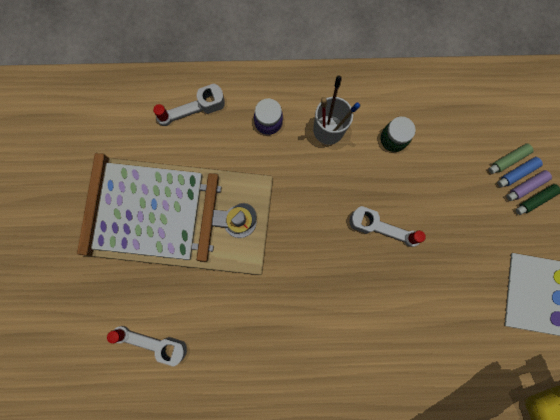

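View pics/scene0.png

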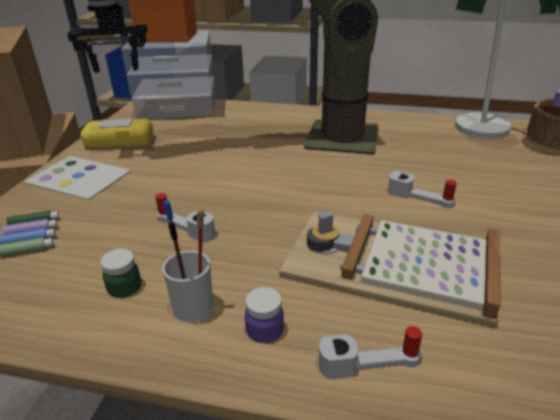

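The top view shows the lever meant, farthest right: hub at (366,219) and red grip at (417,238). The spindle is at (238,218), the board runs to its left, and the jars and pot are above at (268,117), (332,120) and (398,135). The scene view agrees.

Run:
```python
from h import *
s=load('top0'); P=cloud(s); c=s['color']; hsv=cv2.cvtColor(c,cv2.COLOR_RGB2HSV)
H,S,V=[hsv[...,i].astype(int) for i in range(3)]
print('table z',np.median(P[250:300,200:400,2]))
def win(u0,u1,v0,v1):
    m=np.zeros((420,560),bool); m[v0:v1,u0:u1]=1; return m
red=((H<6)|(H>174))&(S>180)&(V>90)
# lever
m=win(345,440,200,255); z=P[...,2]
hub=m&(z>.036)&~red&(z<.052)
arm=m&(z>.01)&(z<.022)&(S<60)
post=m&red&(z>.054)
def comp(mask):
    n,l,st,ce=cv2.connectedComponentsWithStats(mask.astype(np.uint8)); i=1+np.argmax(st[1:,4]); return l==i
hub=comp(hub)
def hullmid(mask,zz):
    v,u=np.nonzero(mask); pts=np.array([onz(s,a,b,zz)[:2] for a,b in zip(u,v)],np.float32)
    return pts
hp=hullmid(hub,.044); print('hub rect',cv2.minAreaRect(hp), np.median(z[hub]))
pp=hullmid(post,.062); print('post circ',cv2.minEnclosingCircle(pp),pp.mean(0),np.median(z[post]))
ap=hullmid(arm,.016); print('arm',cv2.minAreaRect(ap),ap.mean(0))
# spindle
m=win(205,275,185,250)
tip=comp(m&(z>.08)&(z<.1)); tp=hullmid(tip,.0905); print('tip',cv2.minEnclosingCircle(tp),cv2.minAreaRect(tp),np.median(z[tip]),len(tp))
col=m&(z>.044)&(z<.056)&(S>90); cp=hullmid(col,.0505); print('collar',cv2.minEnclosingCircle(cp),np.median(z[col]))
rm=m&red; v,u=np.nonzero(rm); print('redmark px',len(u),u.mean() if len(u) else 0,v.mean() if len(u) else 0)
if len(u): print(hullmid(rm,.0505).mean(0))
# board top z=.02
b=win(60,285,140,290)&(z>.013)&(z<.026); bp=hullmid(comp(b),.02); print('board',cv2.minAreaRect(bp))
pn=win(60,230,150,270)&(z>.033)&(z<.043)&(S<70); qp=hullmid(comp(pn),.038); print('panel',cv2.minAreaRect(qp))
for n,w,h in [('violet',win(245,290,85,140),.07),('green',win(375,420,105,160),.07),('pot',win(310,356,85,150),.1)]:
    t=w&(abs(z-h)<.006); print(n,cv2.minEnclosingCircle(hullmid(comp(t),h)))
big=cv2.resize(c[170:270,190:450],None,fx=3,fy=3,interpolation=cv2.INTER_CUBIC)
cv2.imwrite('pics/crop0.png',np.clip(big[...,::-1]*1.6,0,255))
```

```text
table z -0.0006270883645970171
hub rect ((0.5587673187255859, -0.2406505048274994), (0.05844712257385254, 0.04698248207569122), 67.74502563476562) 0.04277378998429815
post circ ((0.5162573456764221, -0.3468755781650543), 0.011627420783042908) [ 0.51622427 -0.34683847] 0.060608509118364684
arm ((0.5376585125923157, -0.286277174949646), (0.15760429203510284, 0.03814585506916046), 69.92477416992188) [ 0.5326182  -0.30121633]
tip ((0.5615070462226868, 0.028839511796832085), 0.014841952361166477) ((0.5586689114570618, 0.026554567739367485), (0.02140047214925289, 0.02904215082526207), 39.83034133911133) 0.08914331085369542 131
collar ((0.5693892240524292, 0.07516399025917053), 0.07244168221950531) 0.04764773855134408
redmark px 3 245.0 226.0
[0.5478215  0.01728717]
board ((0.5794956684112549, 0.1533469408750534), (0.36880338191986084, 0.2191375195980072), 82.25676727294922)
panel ((0.5896215438842773, 0.22765040397644043), (0.2130887359380722, 0.18925362825393677), 82.25021362304688)
violet ((0.7948105335235596, -0.03690996766090393), 0.02946021407842636)
green ((0.7473151087760925, -0.3235945403575897), 0.029963718727231026)
pot ((0.7724516987800598, -0.17513583600521088), 0.039979226887226105)[ WARN:0@0.674] global loadsave.cpp:1063 imwrite_ Unsupported depth image for selected encoder is fallbacked to CV_8U.
```

View pics/crop0.png

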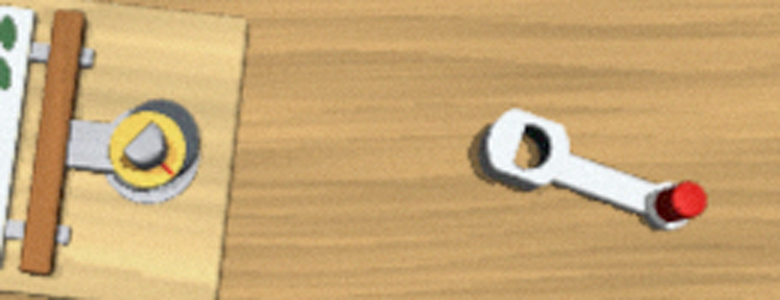

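The crop shows the collar's red mark at lower right of the spindle (165,168) and the lever's bore flat on the side away from its arm. In world terms:

| Item | Position (m) | x-axis direction (rad) |
|---|---|---|
| Spindle | (0.562, 0.029) | -2.446, so a ≈ 0 |
| Lever bore | (0.559, -0.241) | -1.951 |

Next I go over the spindle for a wrist view.

Emit:
move_arm(rows=[[0.027,-0.023,0,0,0.088],[0.027,-0.023,0,0,0.088],[0.027,-0.023,0,0,0.088],[0.027,-0.023,0,0,0.088],[0.027,-0.023,0,0,0.088],[0.027,-0.023,0,0,0.088],[0.027,-0.023,0,0,0.088],[0.027,-0.023,0,0,0.088],[0.027,-0.023,0,0,0.088],[0.027,-0.023,0,0,0.088]])

```text
clock: 0.93
tool_pos: [0.3881, -0.2789, 0.4046]
eef_rot: [0.985, 0.171, -0.0, -0.0]
contact_force: [0.3, -0.2, 0.1]
opening: 1.0
finger_force: 0.0
```

Emit:
move_arm(rows=[[0.027,-0.023,0,0,0.088],[0.027,-0.023,0,0,0.088],[0.027,-0.023,0,0,0.088],[0.027,-0.023,0,0,0.088],[0.027,-0.023,0,0,0.088],[0.027,-0.023,0,0,0.088],[0.027,-0.023,0,0,0.088],[0.027,-0.023,0,0,0.088],[0.027,-0.023,0,0,0.088],[0.027,-0.023,0,0,0.088]])

```text
clock: 1.77
tool_pos: [0.5644, 0.029, 0.4044]
eef_rot: [0.985, 0.172, -0.0, 0.0]
contact_force: [0.7, -0.3, 0.0]
opening: 0.998
finger_force: 0.0
```

Emit:
move_arm(rows=[[0,0,0,-0.088,0.088],[0,0,0,-0.088,0.088],[0,0,0,-0.088,0.088],[0,0,0,-0.087,0.088],[0,0,0,0,0.088],[0,0,0,0,0.088]])

```text
clock: 2.27
tool_pos: [0.5639, 0.0271, 0.4044]
eef_rot: [0.941, 0.34, -0.0, -0.0]
contact_force: [0.3, -0.1, 0.3]
opening: 0.998
finger_force: 0.0
```

```bash
cat >> h.py <<'E'
def go(x,y,z,yawy):
    "tool-frame shift (at present orientation) and spin to reach TCP xyz with tool y at yawy"
    st=r.get_state(); M=R.from_quat(st['eef_rot']).as_matrix()
    d=M.T@(np.array([x,y,z])-st['tool_pos']); yy=np.arctan2(M[1,1],M[0,1])
    sp=-((yawy-yy+np.pi)%(2*np.pi)-np.pi)
    print('t',round(st['clock'],2),'pos',st['tool_pos'].round(4),'yawy',yy.round(4),'tilt',M[:2,2].round(4),'q',st['q'].round(2),'shift',d.round(4),'spin',round(sp,4))
E
python3 - <<'E'
from h import *
go(.5618,.0291,.404,-.875)
s=snapshot('wrist'); save('w_sp',s); print(s['eye'],s['orientation'],s['mtx'])
E
```

```text
t 2.27 pos [0.5639 0.0271 0.4044] yawy -0.8775 tilt [-0.0007  0.0001] q [ 0.    0.61 -0.22  1.75  0.18  0.8  -1.18] shift [-0.0003 -0.0029  0.0004] spin -0.0025
[0.61760562 0.07082757 0.38417436] [-0.12389424  0.05835814 -0.42100749  0.89665893] [[313.34761231   0.         279.06159563]
 [  0.         313.34761231 206.01882154]
 [  0.           0.           1.        ]]
```

View pics/w_sp.png

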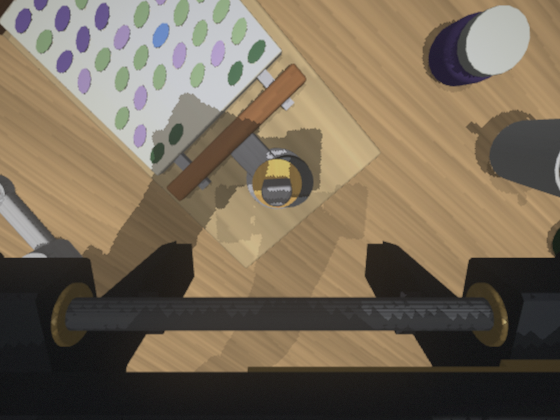

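The wrist view shows the spindle at (277,188), with its collar shadowed by the gripper. Next I measure it and work out the move to the lever.

```bash
cat >> h.py <<'E'
def comp(mask):
    n,l,st,ce=cv2.connectedComponentsWithStats(mask.astype(np.uint8)); i=1+np.argmax(st[1:,4]); return l==i
def pts(s,mask,zz):
    v,u=np.nonzero(mask); return np.array([onz(s,a,b,zz)[:2] for a,b in zip(u,v)],np.float32)
E
python3 - <<'E'
from h import *
s=load('w_sp'); P=cloud(s); z=P[...,2]
m=np.zeros((420,560),bool); m[140:225,235:325]=1
t=comp(m&(z>.083)&(z<.097)); p=pts(s,t,.0905); print('tip',cv2.minAreaRect(p),cv2.minEnclosingCircle(p),len(p),np.median(z[t]),P[t][:,:2].mean(0))
c=m&(abs(z-.0505)<.006); c=comp(c); p=pts(s,c,.0505); print('collar',cv2.minEnclosingCircle(p),len(p),np.median(z[c]))
go(.5588,-.2407,.36,-.380)
E
```

```text
tip ((0.5607079267501831, 0.026200097054243088), (0.021359695121645927, 0.029129816219210625), 42.93948745727539) ((0.5633202791213989, 0.028850670903921127), 0.014928855001926422) 566 0.09013483759672244 [0.56114056 0.02694791]
collar ((0.5668467283248901, 0.023511994630098343), 0.03329413756728172) 1804 0.04997816863660398
t 2.32 pos [0.5639 0.0271 0.4045] yawy -0.8775 tilt [-0.0005  0.    ] q [ 0.    0.61 -0.22  1.75  0.18  0.8  -1.18] shift [-0.1751  0.2028  0.0445] spin -0.4975
```

Emit:
move_arm(rows=[[-0.0175,0.0203,0,0,0.088],[-0.0175,0.0203,0,0,0.088],[-0.0175,0.0203,0,0,0.088],[-0.0175,0.0203,0,0,0.088],[-0.0175,0.0203,0,0,0.088],[-0.0175,0.0203,0,0,0.088],[-0.0175,0.0203,0,0,0.088],[-0.0175,0.0203,0,0,0.088],[-0.0175,0.0203,0,0,0.088],[-0.0175,0.0203,0,0,0.088]])

```text
clock: 3.15
tool_pos: [0.5595, -0.2421, 0.4047]
eef_rot: [0.94, 0.34, -0.0, 0.0]
contact_force: [-0.2, 0.1, -0.1]
opening: 0.997
finger_force: 0.0
```

Emit:
move_arm(rows=[[0,0,0.009,-0.1,0.088],[0,0,0.009,-0.1,0.088],[0,0,0.009,-0.1,0.088],[0,0,0.009,-0.1,0.088],[0,0,0.009,-0.097,0.088],[0,0,0,0,0.088],[0,0,0,0,0.088],[0,0,0,0,0.088]])

```text
clock: 3.82
tool_pos: [0.56, -0.2408, 0.3601]
eef_rot: [0.828, 0.56, 0.0, 0.0]
contact_force: [0.2, 0.1, 0.4]
opening: 0.999
finger_force: 0.0
```

Run:
```python
from h import *
s=snapshot('wrist'); save('w_lv',s); P=cloud(s); z=P[...,2]
m=np.zeros((420,560),bool); m[60:290]=1; m&=np.hypot(P[...,0]-.559,P[...,1]+.241)<.045
t=comp(m&(abs(z-.044)<.006)); p=pts(s,t,.044); print('hub',cv2.minAreaRect(p),len(p),np.median(z[t]))
m=np.zeros((420,560),bool); m[:290]=1
m&=(np.hypot(P[...,0]-.516,P[...,1]+.347)<.03)
q=m&(abs(z-.062)<.005)
if q.sum()>20: p=pts(s,comp(q),.062); print('post',cv2.minEnclosingCircle(p),len(p))
go(.5588,-.2407,.36,-.380)
```

```text
hub ((0.5592314600944519, -0.2426319122314453), (0.0579710379242897, 0.04532928392291069), 67.1829833984375) 1873 0.04389631368798963
t 3.87 pos [ 0.5601 -0.2407  0.3604] yawy -0.3805 tilt [ 0.001  -0.0006] q [ 0.54  0.74 -0.37  1.65  0.34  0.81 -0.36] shift [-0.0004 -0.0012  0.0004] spin -0.0005
```

View pics/w_lv.png

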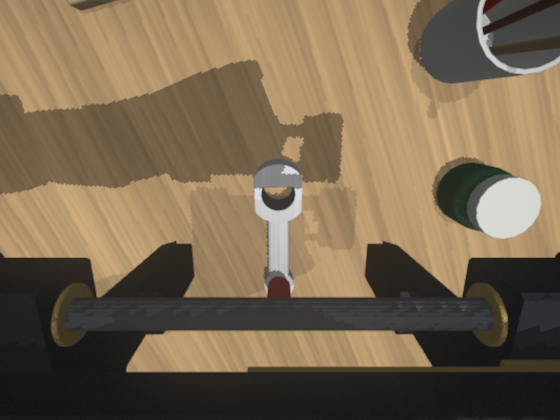

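The lever lies straight below, hub at (277,192) with its arm toward the gripper. Descend and grasp.

Emit:
move_arm(rows=[[-0.0017,-0.0003,0.022,0.011,0.088],[0,0,0.022,0,0.088],[0,0,0.022,0,0.088],[0,0,0.022,0,0.088],[0,0,0.022,0,0.088],[0,0,0.022,0,0.088],[0,0,0.022,0,0.088],[0,0,0.015,0,0.088],[0,0,0.014,0,0.088],[0,0,0,0,0.088]])

```text
clock: 4.7
tool_pos: [0.5584, -0.2418, 0.1747]
eef_rot: [0.831, 0.557, -0.001, -0.001]
contact_force: [-0.5, 1.0, -0.6]
opening: 0.997
finger_force: 0.0
```

Emit:
move_arm(rows=[[0,0,0,0,0.03],[0,0,0,0,0.03],[0,0,0,0,0.03],[0,0,0,0,0.03],[0,0,0,0,0.03],[0,0,0,0,0.03],[0,0,0,0,0.03],[0,0,0,0,0.03]], newtons=40)

```text
clock: 5.37
tool_pos: [0.5589, -0.2423, 0.1771]
eef_rot: [0.83, 0.557, -0.0, 0.0]
contact_force: [-1.3, -0.2, 4.3]
opening: 0.519
finger_force: 40.0
```

Emit:
move_arm(rows=[[0,0,-0.01,0,0.03],[0,0,-0.02,0,0.03],[0,0,-0.02,0,0.03],[0,0,-0.02,0,0.03],[0,0,-0.02,0,0.03],[0,0,-0.02,0,0.03],[0,0,-0.02,0,0.03],[0,0,0,0,0.03],[0,0,0,0,0.03]])

```text
clock: 6.12
tool_pos: [0.5589, -0.2423, 0.3074]
eef_rot: [0.83, 0.557, 0.001, 0.001]
contact_force: [-0.6, -0.2, -3.4]
opening: 0.518
finger_force: 40.0
```

Run:
```python
from h import *
s=snapshot('top'); save('top1',s); P=cloud(s); z=P[...,2]
st=r.get_state(); g=st['tool_pos']; print(st['opening']*.0881,st['finger_force'],st['contact_force'])
hsv=cv2.cvtColor(s['color'],cv2.COLOR_RGB2HSV); H,S,V=[hsv[...,i].astype(int) for i in range(3)]
m=((H<6)|(H>174))&(S>170)&(V>70)&(np.hypot(P[...,0]-.516,P[...,1]+.347)<.06)&(z>.1)
print('red',m.sum(),z[m].max() if m.any() else 0)
if m.any():
    zt=g[2]-.147-.030+.062; k=comp(m&(abs(z-zt)<.006)); print(zt,k.sum(),np.median(z[k])); print(cv2.minEnclosingCircle(pts(s,k,zt)))
go(.5636,.0290,.3,-2.43+np.pi/2)
w=snapshot('wrist'); save('w_hold',w); Q=cloud(w)
M=R.from_quat(st['eef_rot']).as_matrix(); L=(Q-g)@M   # tool frame
mm=(L[...,2]>.11)&(L[...,2]<.2)&(abs(L[...,1])<.04)&(abs(L[...,0])<.16)&(w['depth']>0)
print('pts',mm.sum())
hub=mm&(abs(L[...,2]-.133)<.006)&(abs(L[...,1])<.023); print('hubtop x range',np.percentile(L[hub][:,0],[1,50,99]) if hub.any() else None, np.median(L[hub][:,2]))
```

```text
0.04571798524335906 39.97935971128754 [-0.52945681  0.2386517  -3.02245416]
red 0 0
t 6.17 pos [ 0.5584 -0.2422  0.3062] yawy -0.3891 tilt [-0.0009  0.0001] q [ 0.52  0.81 -0.34  1.7   0.38  0.7  -0.4 ] shift [ 0.2529 -0.0981  0.0062] spin 0.4701
pts 16577
hubtop x range [-0.02836137  0.01203647  0.02820258] 0.13332455288846481
```

View pics/w_hold.png

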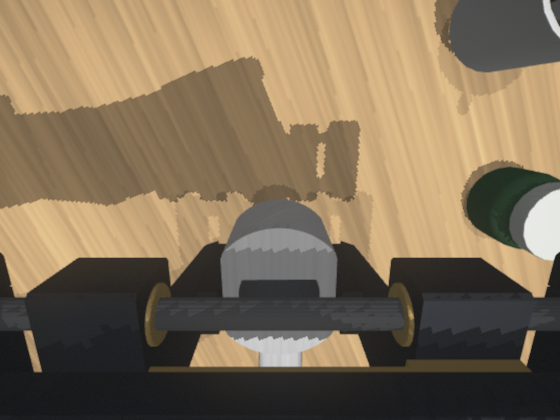

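The lever is held with its hub centred in the gripper, in tool x to about 0.1 mm. Carry it over the spindle.

Emit:
move_arm(rows=[[0.0253,-0.0098,0,0,0.03],[0.0253,-0.0098,0,0,0.03],[0.0253,-0.0098,0,0,0.03],[0.0253,-0.0098,0,0,0.03],[0.0253,-0.0098,0,0,0.03],[0.0253,-0.0098,0,0,0.03],[0.0253,-0.0098,0,0,0.03],[0.0253,-0.0098,0,0,0.03],[0.0253,-0.0098,0,0,0.03],[0.0253,-0.0098,0,0,0.03]])

```text
clock: 7.05
tool_pos: [0.5635, 0.0303, 0.3051]
eef_rot: [0.83, 0.557, -0.001, -0.001]
contact_force: [0.4, -0.5, -2.3]
opening: 0.521
finger_force: 40.0
```

Emit:
move_arm(rows=[[0,0,0,0.094,0.03],[0,0,0,0.094,0.03],[0,0,0,0.094,0.03],[0,0,0,0.094,0.03],[0,0,0,0.094,0.03],[0,0,0,0,0.03],[0,0,0,0,0.03],[0,0,0,0,0.03],[0,0,0,0,0.03]])

```text
clock: 7.8
tool_pos: [0.564, 0.029, 0.3062]
eef_rot: [0.937, 0.349, -0.0, -0.0]
contact_force: [0.5, -0.5, -3.2]
opening: 0.517
finger_force: 40.0
```

Run:
```python
from h import *
go(.5636,.0290,.272,-2.43+np.pi/2)
w=snapshot('wrist'); save('w_ov',w); s=snapshot('top'); save('top2',s)
st=r.get_state(); M=R.from_quat(st['eef_rot']).as_matrix(); Q=cloud(w); L=(Q-st['tool_pos'])@M
hub=(abs(L[...,2]-.133)<.006)&(abs(L[...,1])<.03)&(abs(L[...,0])<.04)&(w['depth']>0); print('hub x',np.percentile(L[hub][:,0],[1,99]))
```

```text
t 7.8 pos [0.564  0.029  0.3062] yawy -0.8575 tilt [-0.0008 -0.    ] q [-0.05  0.75 -0.14  1.84  0.18  0.57 -1.16] shift [-0.0003 -0.0003  0.0342] spin 0.0017
hub x [-0.02788645  0.02827889]
```

Emit:
move_arm(rows=[[0,0,0.015,0,0.03],[0,0,0.015,0,0.03],[0,0,0.005,0,0.03],[0,0,0.003,0,0.03],[0,0,0.002,0,0.03],[0,0,0.002,0,0.03],[0,0,0.002,0,0.03],[0,0,0,0,0.03]])

```text
clock: 8.57
tool_pos: [0.5639, 0.0292, 0.2628]
eef_rot: [0.937, 0.349, -0.0, -0.0]
contact_force: [-0.9, 0.2, -4.2]
opening: 0.517
finger_force: 40.0
```

The underside is 5 mm past the tip with almost no contact force, so the bore is going on. Keep descending.

Emit:
move_arm(rows=[[0,0,0.003,0,0.03],[0,0,0.003,0,0.03],[0,0,0.003,0,0.03],[0,0,0.003,0,0.03],[0,0,0.003,0,0.03],[0,0,0,0,0.03]])

```text
clock: 9.07
tool_pos: [0.5639, 0.0291, 0.2469]
eef_rot: [0.937, 0.349, -0.001, -0.0]
contact_force: [-2.6, 0.8, -4.9]
opening: 0.521
finger_force: 40.0
```

Emit:
move_arm(rows=[[0,0,0.004,0,0.03],[0,0,0.004,0,0.03],[0,0,0.004,0,0.03],[0,0,0.003,0,0.03],[0,0,0.002,0,0.03],[0,0,0.002,0,0.03],[0,0,0.001,0,0.03],[0,0,0,0,0.03]])

```text
clock: 9.73
tool_pos: [0.5638, 0.0291, 0.2276]
eef_rot: [0.937, 0.349, -0.0, -0.0]
contact_force: [-5.1, 1.2, -0.6]
opening: 0.522
finger_force: 40.0
```

Emit:
move_arm(rows=[[-0.0008,-0.0006,0.001,0,0.03],[0,0,0.001,0,0.03],[0,0,0,0,0.03],[0,0,0,0,0.03]])

```text
clock: 10.07
tool_pos: [0.5634, 0.0291, 0.2275]
eef_rot: [0.937, 0.348, 0.001, 0.0]
contact_force: [-6.7, 1.4, 14.4]
opening: 0.516
finger_force: 40.0
```

Seated: the underside is at 50.5 mm with 14 N of upward reaction. Now swing counter-clockwise, which is negative spin.

Emit:
move_arm(rows=[[0,0,-0.001,0,0.03],[0,0,0,-0.03,0.03],[0,0,0,-0.05,0.03],[0,0,0,-0.05,0.03],[0,0,0,-0.05,0.03],[0,0,0,-0.05,0.03],[0,0,0,-0.05,0.03],[0,0,0,-0.05,0.03],[0,0,0,-0.05,0.03],[0,0,0,-0.05,0.03]], newtons=60)

```text
clock: 10.9
tool_pos: [0.5635, 0.0299, 0.2276]
eef_rot: [0.841, 0.542, 0.001, -0.0]
contact_force: [-4.8, 3.9, 8.7]
opening: 0.518
finger_force: 60.0
```

Run:
```python
from h import *
go(.5636,.0290,.2275,-.955+np.pi/2); st=r.get_state(); print(st['contact_force'],st['moment'],st['opening'])
```

```text
t 10.9 pos [0.5635 0.0299 0.2276] yawy -0.426 tilt [0.0018 0.0017] q [-0.02  0.88 -0.2   1.87  0.39  0.42 -0.93] shift [-0.0008  0.0004  0.0001] spin -1.0418
[-4.81544888  3.86717547  8.65706235] [ 0.77775186  1.23470891 -0.3039291 ] 0.5177118260475373
```

Turning smoothly (moment about 0.3 N m, as the spindle friction would give). Continue.

Emit:
move_arm(rows=[[0,0,0,-0.06,0.03],[0,0,0,-0.06,0.03],[0,0,0,-0.06,0.03],[0,0,0,-0.06,0.03],[0,0,0,-0.06,0.03],[0,0,0,-0.06,0.03],[0,0,0,-0.06,0.03],[0,0,0,-0.06,0.03],[0,0,0,-0.06,0.03],[0,0,0,-0.06,0.03]])

```text
clock: 11.73
tool_pos: [0.5632, 0.0304, 0.2276]
eef_rot: [0.643, 0.766, 0.001, -0.0]
contact_force: [-6.2, 4.6, 8.4]
opening: 0.515
finger_force: 60.0
```

Emit:
move_arm(rows=[[0,0,0,-0.05,0.03],[0,0,0,-0.05,0.03],[0,0,0,-0.05,0.03],[0,0,0,-0.05,0.03],[0,0,0,-0.05,0.03],[0,0,0,-0.05,0.03],[0,0,0,0,0.03]])

```text
clock: 12.32
tool_pos: [0.563, 0.0305, 0.2275]
eef_rot: [0.521, 0.853, 0.002, -0.0]
contact_force: [-6.3, 5.1, 9.7]
opening: 0.519
finger_force: 60.0
```

Run:
```python
from h import *
go(.5636,.0290,.2275,-.955+np.pi/2); st=r.get_state(); print(st['contact_force'],st['moment'],st['opening'])
```

```text
t 12.32 pos [0.563  0.0305 0.2275] yawy 0.4742 tilt [0.0009 0.0031] q [ 0.11  0.9  -0.43  1.87  0.7   0.52 -0.32] shift [-0.0016 -0.0001  0.    ] spin -0.1416
[-6.26656375  5.0622621   9.66572041] [ 0.68522213  1.53659928 -0.03049509] 0.5186193703892774
```

Emit:
move_arm(rows=[[0,0,0,-0.04,0.03],[0,0,0,-0.04,0.03],[0,0,0,-0.04,0.03],[0,0,0,-0.04,0.03],[0,0,0,-0.04,0.03],[0,0,0,0,0.03]])

```text
clock: 12.82
tool_pos: [0.5628, 0.0305, 0.2276]
eef_rot: [0.434, 0.901, 0.002, -0.0]
contact_force: [-7.9, 4.6, 8.7]
opening: 0.519
finger_force: 60.0
```

Run:
```python
from h import *
go(.5636,.0290,.2275,-.955+np.pi/2); st=r.get_state(); print(st['contact_force'],st['moment'],st['opening'])
```

```text
t 12.82 pos [0.5628 0.0305 0.2276] yawy 0.6737 tilt [0.0005 0.0031] q [ 0.14  0.91 -0.48  1.87  0.76  0.55 -0.17] shift [-0.0017 -0.0003  0.0001] spin 0.0579
[-7.877455    4.63929006  8.74309275] [ 0.72490938  1.53099786 -0.03876671] 0.5186492176781424
```

Emit:
move_arm(rows=[[0,0,0,-0.04,0.03],[0,0,0,-0.04,0.03],[0,0,0,-0.04,0.03],[0,0,0,0,0.03]])

```text
clock: 13.15
tool_pos: [0.5627, 0.0305, 0.2276]
eef_rot: [0.379, 0.925, 0.002, -0.001]
contact_force: [-7.5, 4.4, 9.8]
opening: 0.517
finger_force: 60.0
```

Run:
```python
from h import *
go(.5636,.0290,.2275,-.955+np.pi/2); st=r.get_state(); print(st['contact_force'],st['moment'],st['opening'])
```

```text
t 13.15 pos [0.5627 0.0305 0.2276] yawy 0.7931 tilt [0.0002 0.0032] q [ 0.16  0.92 -0.51  1.87  0.8   0.57 -0.08] shift [-0.0017 -0.0005  0.0001] spin 0.1773
[-7.47785771  4.38790414  9.83115005] [ 0.69880429  1.64561329 -0.14239733] 0.5174465791106606
```

Emit:
move_arm(rows=[[0,0,0,-0.03,0.03],[0,0,0,-0.03,0.03],[0,0,0,-0.03,0.03],[0,0,0,0,0.03]])

```text
clock: 13.48
tool_pos: [0.5623, 0.0302, 0.2275]
eef_rot: [0.34, 0.94, 0.001, -0.001]
contact_force: [-10.1, 5.3, 10.6]
opening: 0.522
finger_force: 60.1
```

Run:
```python
from h import *
go(.5636,.0290,.2275,-.955+np.pi/2); st=r.get_state(); print(st['contact_force'],st['moment'],st['opening'])
```

```text
t 13.48 pos [0.5623 0.0302 0.2275] yawy 0.8768 tilt [-0.0016  0.0035] q [ 0.17  0.92 -0.53  1.87  0.82  0.58 -0.02] shift [-0.0017 -0.0001  0.    ] spin 0.261
[-10.0881488    5.26601647  10.59858343] [ 0.82671731  1.93211675 -1.45973092] 0.5221079319413684
```

The moment jumped to -1.5 N m, so the stop is reached. Let go and back off straight up.

Emit:
move_arm(rows=[[0,0,0,0.02,0.03],[0,0,0,0,0.088],[0,0,0,0,0.088],[0,0,0,0,0.088],[0,0,0,0,0.088],[0,0,0,0,0.088],[0,0,0,0,0.088]])

```text
clock: 14.07
tool_pos: [0.5636, 0.0287, 0.2266]
eef_rot: [0.348, 0.938, 0.0, 0.0]
contact_force: [-0.6, -0.0, 0.6]
opening: 0.946
finger_force: 0.0
```

Emit:
move_arm(rows=[[0,0,-0.01,0,0.088],[0,0,-0.02,0,0.088],[0,0,-0.03,0,0.088],[0,0,-0.03,0,0.088],[0,0,-0.03,0,0.088],[0,0,-0.03,0,0.088],[-0.03,0,-0.01,0,0.088],[-0.03,0,0,0,0.088],[-0.03,0,0,0,0.088],[0,0,0,0,0.088]])

```text
clock: 14.9
tool_pos: [0.6346, -0.0354, 0.3872]
eef_rot: [0.351, 0.936, -0.001, 0.003]
contact_force: [1.1, 0.2, -0.4]
opening: 1.001
finger_force: 0.0
```

Run:
```python
from h import *
go(.5636,.0290,.2275,-.955+np.pi/2); print(r.get_state()['contact_force'],r.get_state()['opening'])
a=snapshot('scene'); save('scene3',a); t=snapshot('top'); save('top3',t); w=snapshot('wrist'); save('w3',w)
C=[x['color'] for x in (a,w)]
im=np.vstack([np.hstack([cv2.resize(C[0][150:330,230:520],(400,250)),cv2.resize(t['color'][130:300,60:330],(400,250))]),np.hstack([cv2.resize(C[1],(400,300)),np.zeros((300,400,3),np.uint8)])])
cv2.imwrite('pics/after.png',np.clip(im[...,::-1]*1.3,0,255).astype(np.uint8))
P=cloud(w); z=P[...,2]; m=(np.hypot(P[...,0]-.563,P[...,1]-.029)<.05)
h=m&(abs(z-.0945)<.006); p=pts(w,comp(h),.0945); print('hub',cv2.minAreaRect(p),np.median(z[h]))
```

```text
t 14.9 pos [ 0.6346 -0.0354  0.3872] yawy 0.8525 tilt [ 0.0044 -0.0033] q [ 0.35  0.8  -0.71  1.54  0.58  1.02  0.33] shift [0.0968 0.0017 0.1592] spin 0.2367
[ 1.07041165  0.18287743 -0.43618475] 1.001383895025023
hub ((0.5627152323722839, 0.030219264328479767), (0.045648422092199326, 0.05755241960287094), 48.469871520996094) 0.09416906633994232
```

View pics/after.png

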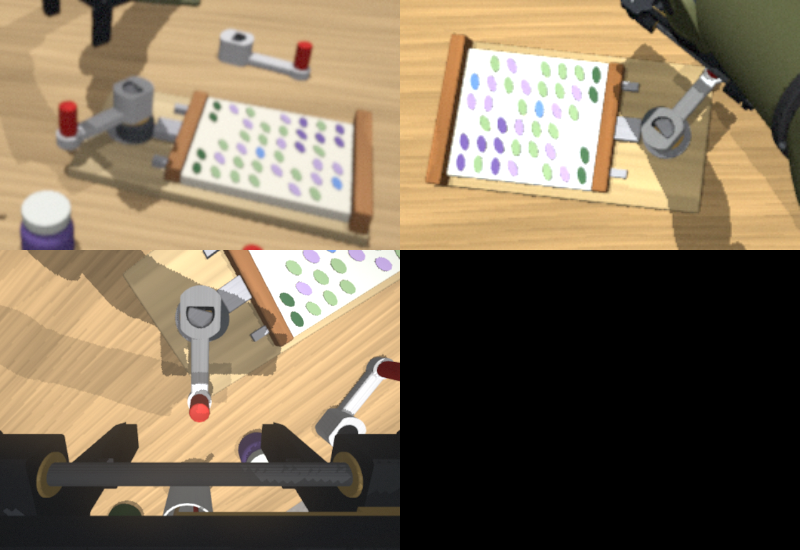

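The lever is seated: hub top at 94.2 mm against 94.5 mm nominal. It stands at -0.725 rad, which fits the stop plus play, and the jaw is flush against the panel. The jars and pot have not moved and the gripper is clear.

```bash
python3 -c "
from plant import r
print(r.finish_job())"
```

```text
the job is handed in; nothing more can be done
None
```

I fitted the lever fully down on the spindle, swung it counter-clockwise to the stop with the jaw closed on the panel, let go, and handed the job in at about 15 s; the result has not been reported back.

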